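Shut the pump head and vent the softener tank

ROBOT

A 6-joint arm with a two-finger parallel gripper is mounted at the origin on a cart in front of the work surface, level with it; the furniture and walls round the work are solid. World frame = base frame: x ahead of the robot, y to its left, z up, the work surface at z = 0. Lengths are in mm, angles in degrees, forces in N, time in s.
With the tool pointing down it reaches from about 225 to 725 mm from the base axis. Payload 3.1 kg.
Tool frame: the origin (TCP) lies between the finger pads; the fingertips stand 17 mm ahead of it and the grasp point (between the pads) lies 2 mm behind it; z points along the fingers, y is the line along which they close (so a half turn about z gives the same grasp; the last joint's range is limited). The gripper opens to 85 mm and grips with 20 to 120 N. Pads are 22 mm wide; open, the fingers measure 114 mm over their backs; the gripper's body (76 mm by 85 mm) begins 54 mm behind the grasp point. The pads swing forward as they close: fully open they stand 13 mm farther back than shut.
Start: joints at [59.427, 2.75, 5.684, 92.934, 0, 82.678], TCP at [207.252, 482.353, 248.312] pointing down, gripper open.
Joint ranges: [-166.93, 166.93], [-56.73, 111.36], [-69.38, 81.34], [-121.58, 131.49], [-85.45, 84.26], [-180, 180]. Speed limits (degrees/s): [159.86, 159.86, 180, 180, 180, 180].

INTERFACE

Orientations are given as [roll, pitch, yaw] about the fixed x, y, z axes, in that order (R = Rz(yaw) Ry(pitch) Rx(roll)).
In Python, from cell import sense, get_image, get_calibration, finish_job, silhouettes gives the robot as it stands.
- The arm moves only by the shell command python3 -m handwheel 'ROWS'. ROWS is text: rows parted by semicolons, each of 7 numbers parted by spaces: the closure, from 0 (fully open) to 1 (shut), then the shift along the tool's x, y, z in cm, then the turn, a rotation vector about the tool's x, y, z in degrees. In form: claw dx dy dz wx wy wz; .... A call has 1 to 12 rows; each row is the pose to reach, as a shift and turn from the pose commanded when the call began, along the tool's axes at that moment; what a row does not reach only later rows make up. A row lasts 1/12 s, in which the tool goes at most 41.7 mm and 7.16 degrees, less where a joint would pass 70% of its speed; a pose out of reach is approached as far as the arm can. A call with a gripper value outside its range is refused whole. The fingers move at their own pace and stop on an object; the grip force is fixed at half the most. Time passes only in rows, so rows that repeat a pose let the fingers close. It gives the time, the measured TCP pose, the force, the opening and the grip force at its end, in the units of the state.
- sense(): the state, without advancing time (a new reading comes with each control period).
- get_image(name): name is "side" or "top" or "wrist"; returns the picture (384x512x3 uint8, red, green, blue); there is no depth.
- get_calibration(name): a dict with "fov_y" (degrees; the focal length in pixels is half the picture's height over the tangent of half this angle, whatever the lens; pixels are square), "cx", "cy" (the principal point, pixels), "xyz" and "attitude" of the camera in the world; the wrist camera has in their place "mount" (4x4, takes a point from camera to tool coordinates, whose origin is the TCP and whose axes are the flange's). Camera axes: x right, y up, looking along -z (the intrinsics and any distortion apply to the point x, -y, -z); pixel columns grow to the right and rows downward; lengths in mm; the calibration is good to about 2 mm. A picture is of the moment at which its call begins: read the wrist's pose just before it. get_calibration takes no time and is no camera call.
- finish_job(): hands the job in; it is judged then, once.
Trained networks look in the newest picture that a camera, given by its name, has taken for a name from the list of things; names that differ only in an ending like _2 or _b are one class to them, and where a whole thing is asked for, a point or a joint stands for the part that bears it (a point fixed in the world has none). Each returns a list of dicts, best first, with "confidence" (0 to 1); they miss things now and then, are a little off and sometimes report something else, mostly with a low value. They report only what shows in the picture. A call takes as long as a camera call.
- silhouettes(thing, camera): "pixels" (384x512 bool, what is visible of it) and "extent" ([left, top, width, height] in pixels, round what is visible of it).
The state is a dict: "clock": time; "qpos": joint angles; "joint_vel": joint speeds; "effort": joint torques, N m; "tool_pos": TCP position; "eef_rot": TCP orientation; "contact_force": force on the tool from outside, world axes, zero at the start; "ft_torque": the same for the moment, N m; "opening": finger opening in mm; "finger_force": force on a finger pad.
Only numpy, scipy, OpenCV 4.12 (cv2) and the standard library are available. Lean on these libraries where they do the work, as an engineer would, in place of code of your own. Each camera call takes 0.05 s, during which the arm holds its last target. There are 200 camera calls.

TASK

The softener dosing pump is about to be primed: first swing the pump's orange flip-top shell down and press it fully home, edge to edge on the grey lower half. Then take the blue tank lid by its white bow handle, pull it free of its sticky seal and hold it just ajar, front edge about 2 cm up, so that the tank can breathe. Finish still holding the lid there by its handle, never let it fly wide open, leave the pump shut and do not disturb the things standing around.

Things in the scene. Friction and masses are not known exactly. Their poses are not given: they have to be found in the camera images.
- station: Softener dosing station, fixed; grey foot 215 (x) x 300 (y) mm, origin at the centre of its underside, x from its front to its back (away from the robot), y to its left. At its left (station y +5..+135, x -85..+85 mm) the white tank with blue lid; at its right (y -135..-25, x -75..+5) the pump with an orange flip-top, its motor behind it (to x +85, z below 72).
- pump_cover (a joint): Hinge angle of the orange flip-top, rad: 0 = shut, rim flush on the grey half at station z 78 mm; grows as its front swings up and back, stop 1.75. Starts open at 1.15-1.65, outer face away from the robot, kept there by friction; drops by itself below about 0.4. A catch leaves it ajar at about 0.1 until its top is pressed near the front with about 7 N; then it snaps to 0 and stays.
- cover_hinge (a point): Point on the flip-top's hinge line, mid-width, at the back of the pump: station (8, -80, 78) mm. The hinge line runs along the station's y axis.
- cover_press (a point): Point on the flip-top's outer (top) face to push at: 62 mm from the hinge line along the shell, 45 mm out from the rim plane. Swings with the shell (shell axes = station axes when shut; z out of the top face). Shell 80 mm from hinge to front, 110 wide, 45 high, flat top, mid-width at station y -80 mm; shut, its top is at station z 122 mm.
- lid_angle (a joint): Hinge angle of the blue tank lid, rad: 0 = shut and sealed; grows as its front edge rises (0.11 rad = 20 mm), stop 1.7. The seal resists with a peak of 15 to 20 N at the handle, then suddenly lets go (by 6 mm at the handle); then only the lid's weight (about 1.5 N at the handle) is left. Nothing props the lid: let go, it drops onto the seal (below 0.05 rad).
- lid_hinge (a point): Point on the lid's hinge line, mid-width, at the back of the tank: station (94, 70, 124) mm. The hinge line runs along the station's y axis.
- lid_grip (a point): Middle of the top bar of the lid's white bow handle, on the bar's centre line, 121 mm in front of the hinge line and 43 mm above it (lid shut). Swings with the lid. The bar is round, 12 mm thick, its straight part runs 36 mm front to back along the lid's x axis, 23 mm clear under it, open at both sides: pinch from above across the station's y axis.
- lid_front (a point): Middle of the lid's front edge, at its underside, 186 mm in front of the hinge line. Lid plate 180 x 144 mm, 10 to 14 mm thick; shut, its top is at station z 135 to 139 mm.
- tank_lid: The blue tank lid with its white bow handle, 0.15 to 0.22 kg; its origin lies on its hinge line, at point lid_hinge, x pointing from its front to its hinge. The bow is 72 mm long, its top 49 mm above the hinge line.
- dosing_cup: Bystander: clear plastic dosing cup, 66 x 66 x 98 mm, origin at the centre of its underside. Leave alone.
- nail_brush: Bystander: purple nail brush lying on the counter, 30 x 86 x 22 mm, origin at the centre of its underside. Leave alone.
- sink_plug: Bystander: sink plug with a ring, 57 x 57 x 32 mm, origin at the centre of its underside. Leave alone.

How it is judged (in metres and radians):
On the way, in this order (a step that is already met when the one before it is completed fails the run):
1. the flip-top is pressed home on the lower half (value of joint pump_cover below 0.02 rad), for 0.2 s.
2. the tank lid has come free of its seal (value of joint lid_angle above 0.055 rad), for 0.1 s.
At the end, for the whole second after the job is handed in: The flip-top is shut (below 0.025 rad); the lid is at rest between 0.065 and 0.19 rad (front edge about 12 to 35 mm up), held by the fingers at its handle (tool within 70 mm of the grip point) with no loose thing against it (value of joint pump_cover below 0.025 rad and value of joint lid_angle between 0.065 and 0.19 rad and velocity of joint lid_angle between -0.05 and 0.05 rad/s and contact force between the fingers and tank_lid above 0.5 N and distance between the grasp point and lid_grip below 0.07 m and contact force between tank_lid and dosing_cup below 0.3 N and contact force between tank_lid and nail_brush below 0.3 N and contact force between tank_lid and sink_plug below 0.3 N); the arm keeps its last pose, push and grip.
It fails at once if the lid flies open past 0.45 rad (value of joint lid_angle above 0.45 rad).
It fails at once if dosing cup is shifted more than 30 mm or tipped (distance of dosing_cup from where it was at the start of the episode above 0.03 m or angle between dosing_cup's own z axis and vertical above 0.5 rad).
It fails at once if nail brush is shifted more than 30 mm or tipped (distance of nail_brush from where it was at the start of the episode above 0.03 m or angle between nail_brush's own z axis and vertical above 0.5 rad).
It fails at once if sink plug is shifted more than 30 mm or tipped (distance of sink_plug from where it was at the start of the episode above 0.03 m or angle between sink_plug's own z axis and vertical above 0.5 rad).
It also fails if it takes over 54 s, if anything falls off the work surface, if the arm or the gripper's body presses on something with over 40 N, if the wrist force passes 120 N, or if a joint passes its speed limit or range.

## Working session

There is one attempt and no reset: what is moved stays moved. The work goes in short steps, Python scripts to look and compute and a shell command to move; the robot and the scene stay as the last step left them, time stands still between calls to the robot, and variables do not carry over. Pictures are saved under pics/ and viewed, at most 10 in all, crops included, and the job is handed in when it is done.

```bash
mkdir -p pics; ls; cat > h.py <<'E'
import numpy as np,cv2
from scipy.spatial.transform import Rotation as R
from cell import *
E
python3 - <<'E'
from h import *
print(sense())
for n in("side","top","wrist"):print(n,get_calibration(n))
a=get_image("side");b=get_image("top");
cv2.imwrite("pics/side.png",a[:,:,::-1]);cv2.imwrite("pics/top.png",b[:,:,::-1])
for c in("side","top"):
  for t in("station","tank_lid","pump_cover","lid_grip","dosing_cup","nail_brush","sink_plug"):
    for d in silhouettes(t,c)[:1]:
      m=d["pixels"];print(c,t,d["confidence"],d["extent"]);np.save(f"{c}_{t}.npy",m)
E
```

```text
pics
{'clock': 0.0, 'qpos': array([ 5.94258075e+01,  2.79372872e+00,  5.59168555e+00,  9.29322623e+01,
       -6.41654175e-04,  8.26806264e+01]), 'joint_vel': array([ 0.05718161, -0.0135148 ,  0.01079935, -0.01962472,  0.00712126,
        0.05500506]), 'effort': array([ 2.75445163e-04, -3.38780379e+01,  3.20016718e+01,  2.04008172e-02,
       -3.56118983e-05, -5.45237285e-06]), 'tool_pos': array([206.98256707, 481.86558208, 247.11013989]), 'eef_rot': array([-1.79866707e+02, -1.64740808e-02,  1.56745163e+02]), 'contact_force': array([ 0.60860177, -0.66730059,  0.11160648]), 'ft_torque': array([ 0.0347127 , -0.02959041,  0.01201904]), 'finger_force': 0.0, 'opening': 85.54050286871758}
side {'fov_y': 45.53199089266179, 'cx': 253.55264129108934, 'cy': 200.1832657594815, 'xyz': array([ 215.52449083, -432.42376621,  801.75334268]), 'attitude': array([ 51.28642885,   0.43981702, -16.67185405])}
top {'fov_y': 51.50225507050294, 'cx': 252.59903260311057, 'cy': 196.0372487969825, 'xyz': array([393.02440011, 374.53809845, 975.54256346]), 'attitude': array([  6.06505104,   1.29754563, -90.877169
[... 398 characters left out ...]
 0.00000000e+00,
         1.00000000e+00]])}
side station 0.19 [249.2, 213.5, 47.1, 63.3]
side tank_lid 0.68 [242.1, 174.1, 92.6, 56.0]
side pump_cover 0.73 [248.2, 216.0, 42.1, 59.5]
side lid_grip 0.84 [241.5, 171.2, 94.4, 58.3]
side dosing_cup 0.65 [206.2, 193.2, 27.9, 40.9]
side nail_brush 0.77 [183.2, 234.6, 23.4, 22.0]
side sink_plug 0.38 [245.3, 215.7, 44.4, 63.4]
top station 0.86 [220.2, 121.3, 146.7, 158.5]
top tank_lid 0.82 [220.0, 124.5, 103.6, 100.9]
top pump_cover 0.72 [305.7, 189.2, 57.5, 50.0]
top lid_grip 0.77 [217.6, 122.5, 105.2, 107.8]
top dosing_cup 0.71 [217.6, 122.6, 105.3, 103.0]
top nail_brush 0.63 [248.6, 266.0, 20.9, 31.1]
top sink_plug 0.7 [306.6, 187.8, 53.3, 53.3]
```

View pics/side.png

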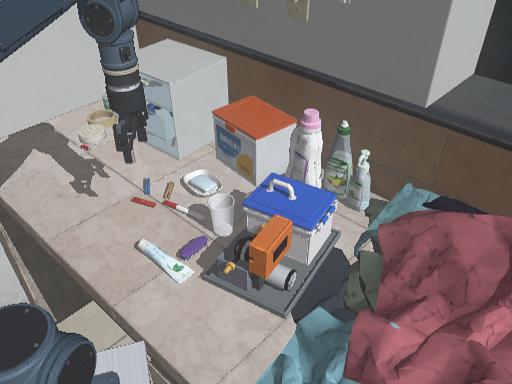

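View pics/top.png

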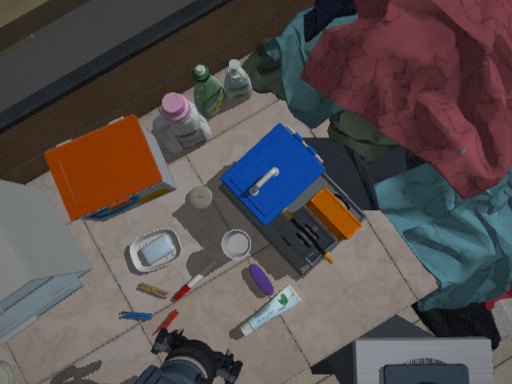

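```bash
cat >> h.py <<'E'
from scipy.optimize import minimize
def proj(P,cal,pose=None):
    f=192/np.tan(np.radians(cal["fov_y"]/2))
    if "mount" in cal:
        M=cal["mount"];p,e=pose;Rw=R.from_euler("xyz",e,degrees=True).as_matrix()
        C=Rw@M[:3,:3];t=Rw@M[:3,3]+p
    else: C=R.from_euler("xyz",cal["attitude"],degrees=True).as_matrix();t=cal["xyz"]
    q=(np.asarray(P,float)-t)@C
    return np.c_[cal["cx"]-f*q[:,0]/q[:,2],cal["cy"]+f*q[:,1]/q[:,2]]
def st2w(P,s):
    c,d=np.cos(s[2]),np.sin(s[2]);P=np.asarray(P,float).reshape(-1,3)
    return np.c_[s[0]+c*P[:,0]-d*P[:,1],s[1]+d*P[:,0]+c*P[:,1],P[:,2]]
def box(x,y,z):return np.array([[a,b,c] for a in x for b in y for c in z],float)
def hinge(P,org,th):
    # front (-x) swings up: rotation about +y by th
    return R.from_rotvec([0,th,0]).apply(np.asarray(P,float).reshape(-1,3))+org
LID=box((-186,-6),(-72,72),(0,13));LH=np.array([94,70,124.])
COV=box((-80,0),(-55,55),(0,45));CH=np.array([8,-80,78.])
def big(m):
    n,l,s,_=cv2.connectedComponentsWithStats(m.astype(np.uint8));k=1+np.argmax(s[1:,4]);return (l==k)
def hull(pts):
    h=cv2.convexHull(np.float32(pts));m=np.zeros((384*4,512*4),np.uint8)
    cv2.fillConvexPoly(m,np.int32(np.round((h.reshape(-1,2)+.5)*4)),1);return cv2.resize(m.astype(np.float32),(512,384),interpolation=cv2.INTER_AREA)
def colmask(im,lo,hi,roi=None):
    h=cv2.cvtColor(im,cv2.COLOR_RGB2HSV);m=cv2.inRange(h,lo,hi)>0
    if roi is not None:
        k=np.zeros_like(m);x,y,w,hh=roi;k[y:y+hh,x:x+w]=1;m&=k
    return big(cv2.morphologyEx(m.astype(np.uint8),cv2.MORPH_CLOSE,np.ones((3,3))))
def maskhull(m):return hull(np.argwhere(m)[:,::-1])
E
cat > fit.py <<'E'
from h import *
C={n:get_calibration(n) for n in("side","top")}
im={n:cv2.imread(f"pics/{n}.png")[:,:,::-1].copy() for n in C}
bl={"side":colmask(im["side"],(105,150,60),(130,255,255),(230,160,120,90)),"top":colmask(im["top"],(105,150,60),(130,255,255),(210,110,130,130))}
orr={"side":colmask(im["side"],(5,150,60),(20,255,255),(235,200,70,90)),"top":colmask(im["top"],(5,150,60),(20,255,255),(300,170,75,80))}
bh={n:maskhull(bl[n]) for n in C};oh={n:maskhull(orr[n]) for n in C}
handle=box((-157,-85),(-8,8),(12,49))
def lidcost(s,n):return np.abs(hull(np.r_[proj(st2w(LID+LH,s),C[n]),proj(st2w(handle+LH,s),C[n])] if 0 else proj(st2w(LID+LH,s),C[n]))-bh[n]).sum()
def fit(f,x0,st):
    x0=np.array(x0,float);sim=np.vstack([x0]+[x0+np.eye(len(x0))[i]*st[i] for i in range(len(x0))])
    r=minimize(f,x0,method="Nelder-Mead",options=dict(initial_simplex=sim,xatol=.001,fatol=.5,maxiter=600));return r.x,r.fun
for ns in(("top",),("side",),("top","side")):
  best=min((fit(lambda s:sum(lidcost(s,n) for n in ns),[x,y,np.radians(a)],[30,30,.2]) for x,y in((480,330),(420,300)) for a in(-30,-50)),key=lambda r:r[1])
  s=best[0];print(ns,s[:2],np.degrees(s[2]),best[1],[bh[n].sum() for n in ns])
np.save("s.npy",s)
for n in C:
  ths=np.arange(1.0,1.76,.05);print(n,[int(np.abs(hull(proj(st2w(hinge(COV,CH,t),s),C[n]))-oh[n]).sum()) for t in ths],oh[n].sum())
  o=im[n][:,:,::-1].copy()
  for P,t,c in((LID,0,(0,255,255)),):
    for p in proj(st2w(LID+LH,s),C[n]):cv2.circle(o,tuple(np.int32(p)),1,c,-1)
  for t,c in((1.2,(0,255,0)),(1.5,(255,0,255))):
    for p in proj(st2w(hinge(COV,CH,t),s),C[n]):cv2.circle(o,tuple(np.int32(p)),1,c,-1)
  cv2.imwrite(f"pics/o_{n}.png",cv2.resize(o[100:300,170:380],None,fx=2,fy=2.8))
a=np.hstack([cv2.imread("pics/o_side.png"),cv2.imread("pics/o_top.png")]);cv2.imwrite("pics/o.png",cv2.resize(a,(800,560)))
E
python3 fit.py
```

```text
('top',) [480.60803682 299.98235672] -47.813765083721364 236.75 [np.float32(5770.0625)]
('side',) [491.31726822 300.35832151] -47.55876607570674 345.8125 [np.float32(3126.1875)]
('top', 'side') [482.32746902 298.32926066] -47.78653465594758 728.1875 [np.float32(5770.0625), np.float32(3126.1875)]
side [1344, 1231, 1097, 978, 855, 729, 604, 504, 441, 358, 287, 250, 310, 414, 562, 692] 1785.6875
top [1339, 1232, 1111, 999, 893, 776, 652, 549, 402, 286, 180, 90, 136, 220, 305, 386] 1460.1875
```

View pics/o.png

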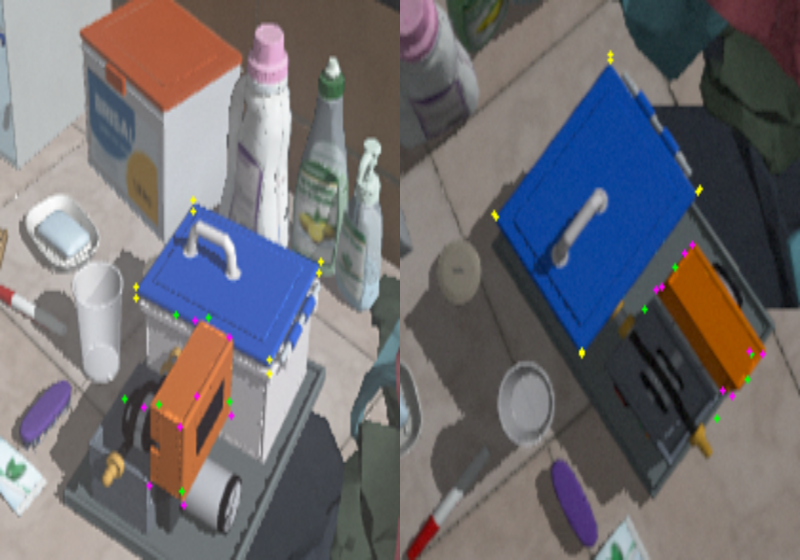

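```bash
cat >> h.py <<'E'
def rel(P,yaw=None,pitch=0,s=None):
    """P: station xyz TCP target(s). pitch: tool tilt about station y (deg, + = lid opening sense)."""
    s=np.array([481,299.5,np.radians(-47.8)]) if s is None else s
    st=sense();p=st["tool_pos"];R0=R.from_euler("xyz",st["eef_rot"],degrees=True)
    pit=np.broadcast_to(pitch,(len(np.reshape(P,(-1,3))),))
    for w,pp in zip(st2w(P,s),pit):
        Rt=R.from_euler("z",s[2])*R.from_euler("y",pp,degrees=True)*R.from_euler("z",180,degrees=True)*R.from_euler("x",180,degrees=True)
        print("d cm",np.round(R0.inv().apply(w-p)/10,2),"turn",np.round((R0.inv()*Rt).as_rotvec(degrees=True),1),"world",np.round(w))
def tcp_st():
    s=np.array([481,299.5,np.radians(-47.8)]);st=sense();p=st["tool_pos"];c,d=np.cos(s[2]),np.sin(s[2]);v=p[:2]-s[:2]
    print("station tcp",np.round([c*v[0]+d*v[1],-d*v[0]+c*v[1],p[2]],1),"rot",np.round(st["eef_rot"],1),"F",np.round(st["contact_force"],1),"open",round(st["opening"],1),"t",st["clock"])
E
python3 -c "
from h import *
rel([[90,-80,262],[90,-80,155]])"
```

```text
d cm [-37.23 -17.01  -1.37] turn [ 0.  -0.  24.5] world [482. 179. 262.]
d cm [-37.23 -17.01   9.33] turn [ 0.  -0.  24.5] world [482. 179. 155.]
```

```bash
python3 -m handwheel '1 -3.7 -1.7 -1.4 0 0 6; 1 -7.4 -3.4 -1.4 0 0 12; 1 -11.1 -5.1 -1.4 0 0 18; 1 -14.8 -6.8 -1.4 0 0 24.5; 1 -18.5 -8.5 -1.4 0 0 24.5; 1 -22.2 -10.2 -1.4 0 0 24.5; 1 -25.9 -11.9 -1.4 0 0 24.5; 1 -29.6 -13.6 -1.4 0 0 24.5; 1 -33.4 -15.3 -1.4 0 0 24.5; 1 -37.2 -17 -1.4 0 0 24.5; 1 -37.2 -17 -1.4 0 0 24.5; 1 -37.2 -17 -1.4 0 0 24.5'
python3 - <<'E'
from h import *
tcp_st();s=sense();pose=(s["tool_pos"],s["eef_rot"]);i=get_image("wrist")
o=i[:,:,::-1].copy();S=np.array([481,299.5,np.radians(-47.8)]);cal=get_calibration("wrist")
for P,c in((hinge(COV,CH,1.55),(255,0,255)),(LID+LH,(0,255,255)),([[-27,70,173]],(0,0,255))):
  for p in proj(st2w(P,S),cal,pose):
    if abs(p).max()<1e4:cv2.circle(o,tuple(np.int32(p)),4,c,-1)
cv2.imwrite("pics/w1.png",o);rel([[90,-80,155],[66,-80,155]])
E
```

```text
clock: 1.8
tool_pos: [483.0, 177.4, 261.8]
eef_rot: [-180.0, -0.0, 132.0]
contact_force: [-0.7, 0.4, -0.4]
opening: 0.2
finger_force: 0.0
station tcp [ 91.8 -80.5 261.8] rot [-180.   -0.  132.] F [-0.7  0.4 -0.4] open 0.2 t 1.8
d cm [ 0.02  0.04 10.71] turn [-0.  -0.1 -0.1] world [482. 179. 155.]
d cm [ 2.42  0.04 10.71] turn [-0.  -0.1 -0.1] world [466. 197. 155.]
```

View pics/w1.png

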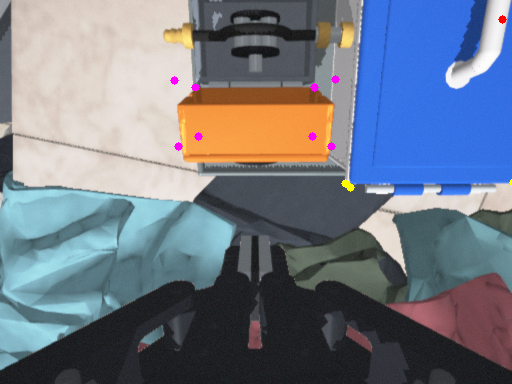

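```bash
python3 -m handwheel '1 0 0 3.6 0 0 0; 1 0 0 7.2 0 0 0; 1 0 0 10.7 0 0 0; 1 0 0 10.7 0 0 0'
python3 - <<'E'
from h import *
tcp_st()
for th in(1.4,1.2,1.0,.8,.6,.4,.3):
  c,s=np.cos(th),np.sin(th);n=np.array([s,c])
  k=np.array([8-62*c+45*s,78+62*s+45*c])-5*n
  print(th,np.round([(91.8-(k[0]+11))/10,(155-(k[1]+17))/10],2))
E
```

```text
clock: 2.18
tool_pos: [473.4, 179.0, 144.9]
eef_rot: [-179.0, -0.6, 132.4]
contact_force: [-2.0, -0.5, -2.3]
opening: -0.1
finger_force: 0.0
station tcp [ 84.1 -86.6 144.9] rot [-179.    -0.6  132.4] F [-2.  -0.5 -2.3] open -0.1 t 2.1833
1.4 [ 4.39 -0.79]
1.2 [ 5.8  -1.23]
1.0 [ 7.26 -1.38]
0.8 [ 8.73 -1.23]
0.6 [10.14 -0.8 ]
0.4 [11.43 -0.1 ]
0.3 [12.02  0.35]
```

```bash
python3 -m handwheel '1 0 0 0 0 0 0; 1 0 0 0 0 0 0'; python3 -c "
from h import *
tcp_st()
rel([[92,-80,155]])"
```

```text
clock: 2.35
tool_pos: [482.5, 180.5, 157.7]
eef_rot: [179.8, 0.1, 132.4]
contact_force: [0.7, 0.6, 0.7]
opening: 0.1
finger_force: 0.0
station tcp [ 89.2 -78.8 157.7] rot [1.798e+02 1.000e-01 1.324e+02] F [0.7 0.6 0.7] open 0.1 t 2.35
d cm [-0.28 -0.12  0.27] turn [0.2 0.1 0.2] world [484. 178. 155.]
```

```bash
python3 -m handwheel '1 1 0 0 0 0 0; 1 2 0 -0.1 0 0 0; 1 3 0 -0.4 0 0 0; 1 3.7 0 -0.6 0 0 0; 1 4.4 0 -0.8 0 0 0; 1 5.1 0 -1 0 0 0; 1 5.8 0 -1.2 0 0 0; 1 6.5 0 -1.3 0 0 0; 1 7.2 0 -1.4 0 0 0; 1 8 0 -1.3 0 0 0; 1 8.7 0 -1.2 0 0 0; 1 8.7 0 -1.2 0 0 0'; python3 -c "
from h import *
tcp_st()
i=get_image('side');cv2.imwrite('pics/s2.png',cv2.resize(i[140:330,170:380,::-1],None,fx=2.5,fy=2.5))"
```

```text
clock: 3.35
tool_pos: [421.8, 244.6, 166.5]
eef_rot: [-179.9, -0.1, 132.3]
contact_force: [-0.7, -0.7, -0.5]
opening: -0.0
finger_force: 0.0
station tcp [  0.9 -80.8 166.5] rot [-1.799e+02 -1.000e-01  1.323e+02] F [-0.7 -0.7 -0.5] open -0.0 t 3.35
```

View pics/s2.png

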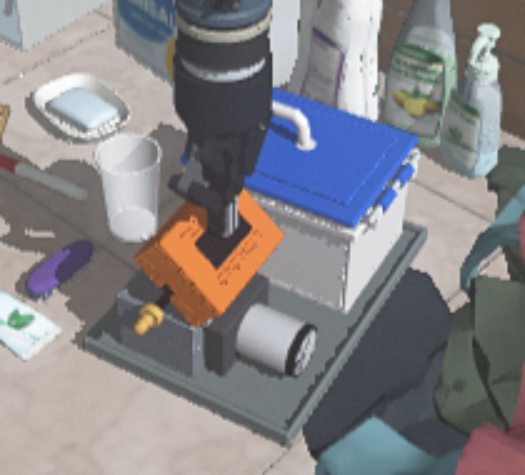

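```bash
python3 -m handwheel '1 0.7 0 0.2 0 0 0; 1 1.4 0 0.4 0 0 0; 1 2.1 0 0.8 0 0 0; 1 2.7 0 1.1 0 0 0; 1 3.3 0 1.6 0 0 0; 1 3.8 0 2 0 0 0; 1 4.4 0 2.2 0 0 0; 1 5 0 2.2 0 0 0; 1 5.5 0 2.2 0 0 0; 1 5.5 0 2.2 0 0 0; 1 5.5 0 2.2 0 0 0'; python3 -c "
from h import *
tcp_st()
i=get_image('side');cv2.imwrite('pics/s3.png',cv2.resize(i[140:330,170:380,::-1],None,fx=2.5,fy=2.5))"
```

```text
clock: 4.32
tool_pos: [386.1, 285.0, 145.6]
eef_rot: [180.0, -0.1, 132.3]
contact_force: [0.1, -0.1, 1.5]
opening: -0.1
finger_force: 0.5
station tcp [-53.  -80.  145.6] rot [ 1.800e+02 -1.000e-01  1.323e+02] F [ 0.1 -0.1  1.5] open -0.1 t 4.3167
```

View pics/s3.png

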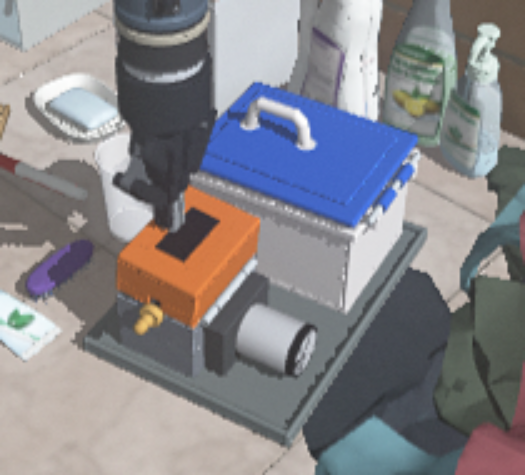

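```bash
python3 -m handwheel '1 0 0 0.2 0 0 0; 1 0 0 0.4 0 0 0; 1 0 0 0.6 0 0 0; 1 0 0 0.8 0 0 0; 1 0 0 0.8 0 0 0; 1 0 0 0.8 0 0 0'; python3 -c "
from h import *
tcp_st()"
```

```text
clock: 4.87
tool_pos: [386.8, 285.3, 139.0]
eef_rot: [179.8, -0.1, 132.3]
contact_force: [-3.0, 1.3, 5.9]
opening: -0.3
finger_force: 3.6
station tcp [-52.8 -79.3 139. ] rot [ 1.798e+02 -1.000e-01  1.323e+02] F [-3.   1.3  5.9] open -0.3 t 4.8667
```

```bash
python3 -m handwheel '1 0 0 0.2 0 0 0; 1 0 0 0.4 0 0 0; 1 0 0 0.6 0 0 0; 1 0 0 0.6 0 0 0; 1 0 0 0.6 0 0 0; 1 0 0 0.6 0 0 0'; python3 -c "
from h import *
tcp_st()"
```

```text
clock: 5.37
tool_pos: [386.8, 285.5, 138.6]
eef_rot: [179.7, -0.0, 132.3]
contact_force: [-10.6, -3.0, 29.5]
opening: -0.1
finger_force: 14.5
station tcp [-52.9 -79.1 138.6] rot [179.7  -0.  132.3] F [-10.6  -3.   29.5] open -0.1 t 5.3667
```

```bash
python3 -m handwheel '1 0 0 -1 0 0 0; 1 0 0 -3 0 0 0; 0.5 0 0 -6 0 0 0; 0 0 0 -9 0 0 0; 0 0 0 -11 0 0 0; 0 -0.5 3 -12 0 0 0; 0 -1 6 -12 0 0 0; 0 -1.5 9 -12 0 0 0; 0 -2 11.5 -12 0 0 0; 0 -2.6 14 -12 0 0 0; 0 -2.6 15 -12 0 0 0; 0 -2.6 15 -12 0 0 0'
python3 -m handwheel '0 0 0 0 0 0 0; 0 0 0 0 0 0 0; 0 0 0 0 0 0 0'
python3 - <<'E'
from h import *
tcp_st();s=sense();pose=(s["tool_pos"],s["eef_rot"]);i=get_image("wrist")
o=i[:,:,::-1].copy();S=np.array([481,299.5,np.radians(-47.8)]);cal=get_calibration("wrist")
for P,c in((hinge(COV,CH,0),(255,0,255)),(LID+LH,(0,255,255)),([[-27,70,173],[-27-18,70,173],[-9,70,173]],(0,0,255))):
  for p in proj(st2w(P,S),cal,pose):
    if abs(p).max()<1e4:cv2.circle(o,tuple(np.int32(p)),3,c,-1)
j=cv2.resize(get_image("side")[140:330,170:380,::-1],(424,384))
cv2.imwrite("pics/w2.png",cv2.resize(np.hstack([o,j]),(800,328)));rel([[-27,70,240],[-27,70,169]])
E
```

```text
clock: 6.37
tool_pos: [516.8, 366.5, 248.8]
eef_rot: [-179.9, -0.0, 132.2]
contact_force: [0.6, -0.7, -0.6]
opening: 85.3
finger_force: 0.0
clock: 6.62
tool_pos: [514.4, 365.5, 251.6]
eef_rot: [-180.0, 0.0, 132.2]
contact_force: [0.0, 0.1, 0.9]
opening: 85.1
finger_force: 0.0
station tcp [-26.5  69.1 251.6] rot [-180.     0.   132.2] F [0.  0.1 0.9] open 85.1 t 6.6167
d cm [0.04 0.08 1.2 ] turn [0. 0. 0.] world [515. 367. 240.]
d cm [0.04 0.07 8.3 ] turn [0. 0. 0.] world [515. 367. 169.]
```

View pics/w2.png

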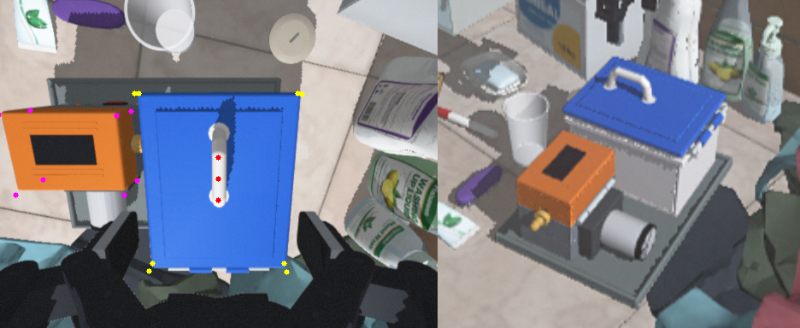

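```bash
python3 -m handwheel '0 0.2 0.1 1 0 0 0; 0 0.2 0.1 2.5 0 0 0; 0 0.2 0.1 4 0 0 0; 0 0.2 0.1 5.5 0 0 0; 0 0.2 0.1 7 0 0 0; 0 0.2 0.1 8 0 0 0; 0 0.2 0.1 8.5 0 0 0; 0 0.2 0.1 8.5 0 0 0; 0 0.2 0.1 8.5 0 0 0'
python3 -m handwheel '1 0 0 0 0 0 0; 1 0 0 0 0 0 0; 1 0 0 0 0 0 0; 1 0 0 0 0 0 0; 1 0 0 0 0 0 0; 1 0 0 0 0 0 0; 1 0 0 0 0 0 0; 1 0 0 0 0 0 0; 1 0 0 0 0 0 0; 1 0 0 0 0 0 0'
python3 -c "
from h import *
tcp_st();print(sense()['finger_force'])
i=get_image('side');cv2.imwrite('pics/s4.png',np.hstack([cv2.resize(i[140:330,200:380,::-1],(400,420)),cv2.resize(get_image('wrist')[:,:,::-1],(400,420))]))"
```

```text
clock: 7.47
tool_pos: [514.2, 368.2, 166.5]
eef_rot: [180.0, -0.0, 132.3]
contact_force: [0.1, -0.5, -0.2]
opening: 85.6
finger_force: 0.0
clock: 8.3
tool_pos: [513.9, 367.7, 166.7]
eef_rot: [-179.9, 0.0, 132.2]
contact_force: [-3.7, -2.5, 3.3]
opening: 10.0
finger_force: 58.5
station tcp [-28.4  70.2 166.7] rot [-179.9    0.   132.2] F [-3.7 -2.5  3.3] open 10.0 t 8.3
58.54586362838745
```

View pics/s4.png

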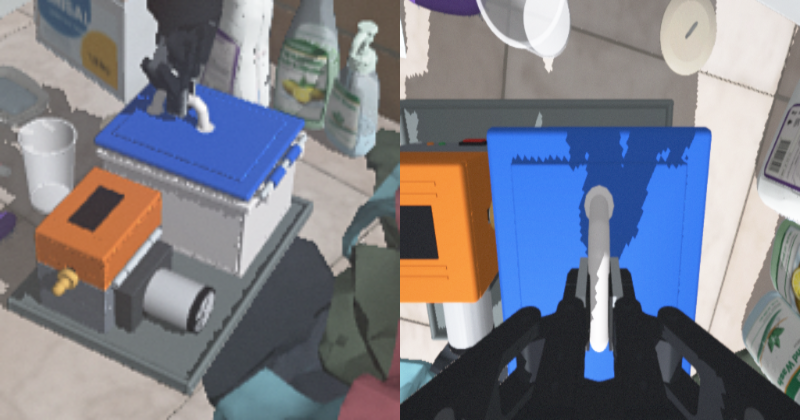

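```bash
python3 -m handwheel '1 -0.05 0 -0.12 0 0.6 0; 1 -0.1 0 -0.24 0 1.2 0; 1 -0.15 0 -0.36 0 1.7 0; 1 -0.2 0 -0.48 0 2.3 0; 1 -0.25 0 -0.6 0 2.9 0; 1 -0.3 0 -0.72 0 3.4 0; 1 -0.35 0 -0.84 0 4 0; 1 -0.4 0 -0.96 0 4.6 0; 1 -0.45 0 -1.08 0 5.2 0; 1 -0.5 0 -1.2 0 5.7 0; 1 -0.55 0 -1.32 0 6.3 0; 1 -0.6 0 -1.42 0 6.9 0'
python3 -m handwheel '1 0 0 0 0 0 0; 1 0 0 0 0 0 0; 1 0 0 0 0 0 0; 1 0 0 0 0 0 0; 1 0 0 0 0 0 0; 1 0 0 0 0 0 0'
python3 -c "
from h import *
tcp_st()"
```

```text
clock: 9.4
tool_pos: [518.1, 363.1, 181.3]
eef_rot: [-179.9, -6.9, 132.2]
contact_force: [-5.3, -2.1, -1.3]
opening: 9.9
finger_force: 59.7
clock: 9.9
tool_pos: [518.1, 363.1, 181.3]
eef_rot: [-179.9, -6.9, 132.2]
contact_force: [-5.5, -1.7, -0.5]
opening: 9.9
finger_force: 59.8
station tcp [-22.2  70.2 181.3] rot [-179.9   -6.9  132.2] F [-5.5 -1.7 -0.5] open 9.9 t 9.9
```

```bash
python3 - <<'E'
from h import *
S=np.array([481,299.5,np.radians(-47.8)])
s=sense();pose=(s["tool_pos"],s["eef_rot"]);w=get_image("wrist");i=get_image("side");o=i[:,:,::-1].copy()
for t,c in((0,(0,0,255)),(.12,(0,255,255))):
  for p in proj(st2w(hinge(LID[:4],LH,t),S),get_calibration("side")):cv2.circle(o,tuple(np.int32(p)),0,c,-1)
cv2.imwrite('pics/s5.png',np.hstack([cv2.resize(o[140:330,200:380],(400,420),interpolation=0),cv2.resize(w[:,:,::-1],(400,420))]))
E
```

```text
(no output)
```

View pics/s5.png

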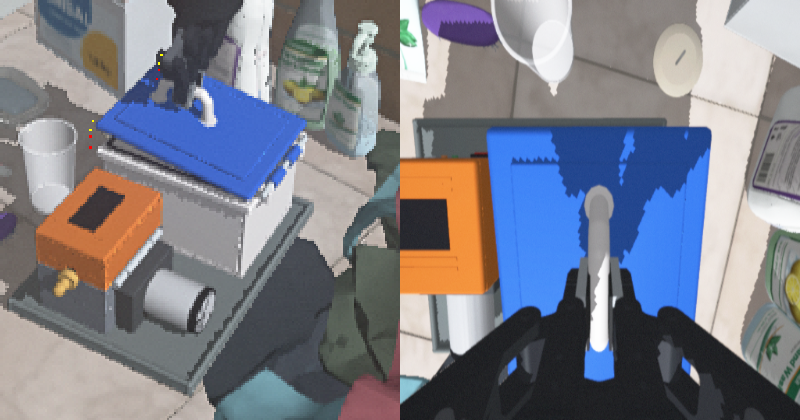

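The lid (left panel, front corner near (100,120)) is visibly ajar with a gap above the tank rim. The fingers are still on the bow, and the orange shell sits flush on the grey half.

```bash
python3 -c "
from cell import finish_job
print(finish_job())"
```

```text
the job is handed in; nothing more can be done
None
```

I pressed the pump shell shut, pulled the tank lid free of its seal and handed the job in still holding it by the handle at about 0.12 rad (front edge about 2 cm up). No verdict came back: the angle is worked out from the tool's measured rise, and the last pictures show the lid ajar, the shell shut and the bystanders in place.

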